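# Wedge a rocking bench supply

## Task

The low grey bench power supply rocks, because its front left foot does not reach the bench. With the fingertips push the wooden wedge, thin end first, under that foot until the supply sits level and firm, then press down on the case's top at that corner and finish while still pressing, with the corner giving no more. Grip and lift nothing, do not shove the supply out of its place, and leave the other things alone.

Things in the scene. Friction and masses are not known exactly. Their poses are not given: they have to be found in the camera images.
- supply: Low grey bench power supply, 1.3 to 1.9 kg, standing free: case 150 deep (x) x 190 wide (y) x 42 mm high on four round rubber feet; black front panel with display and two knobs faces its -x, towards the robot. Origin: centre of the footprint, level with the feet's undersides; z up. The case's underside is at z = 14 mm, its flat top at z = 56 mm. Feet 16 mm across at x = +-55, y = +-75 mm.
- foot_line (a point): Under the centre of the short front left foot, (-55, 75, 0) mm in the supply's frame, level with the undersides of the other three feet, which stand on the bench. The short foot's flat underside hangs 5 to 9.5 mm above this point (different each time). Left alone the supply rests level on three feet.
- press_point (a point): On the flat case top straight above the short foot, (-55, 75, 56) mm in the supply's frame: here the corner is pressed. Unwedged, 1 to 2 N down here tips the supply until the short foot meets the bench (the corner sinks by the gap); wedged, it gives under 1 mm.
- wedge: Loose wooden wedge, 110 long (y) x 45 wide (x), 0.08 kg. Origin: middle of its underside; thin end (2.5 mm thick) at y = -55 mm, rising evenly to 14.5 mm at y = +39 mm, then a heel block 24 mm high up to y = +55 mm. Lies left of the supply, thin end towards the short foot, within about 10 mm of being in line with it and turned up to 0.12 rad relative to the supply.
- wedge_tip (a point): Middle of the wedge's thin edge, on its underside. The ramp meets the short foot when this edge is about 20 to 55 mm past the foot's outer edge, going along the supply's -y; the wedge stays where it is left.
- wedge_heel (a point): On the wedge's flat upright end face to push on, mid-width, 10 mm above its underside. Pushed along the supply's -y the wedge slides with about 0.5 N; once it meets the short foot the resistance rises over a few mm; 3 to 5 N seats it, about 10 N shoves the whole supply along.
- battery: Nine-volt battery lying flat, 27x50x18 mm, a bystander left of the supply's front; origin under its centre.
- tape: Roll of amber film tape lying flat, 74 mm across, 15 mm high, a bystander beside the wedge on its far side; origin under its centre.
- cutters: Side cutters, 43x109x12 mm, a bystander lying before the supply's front; origin under the centre.
- driver: Screwdriver, 18x172x16 mm, a bystander at the left; origin under the centre.
- jar: Flux jar, 48 mm across, 35 mm high, a bystander at the far left; origin under its centre.
- board: Green circuit board, 52x70x12 mm, a bystander at the right near the edge; origin under its centre.
Things that resemble listed ones, but are neither listed nor needed, are in the scene too. Several things have the shape of the wedge; the one meant has the colours described above.

How it is judged:
By the outcome, as a careful person would: the job done as asked, in the order asked, and still so for the second after the job is handed in, while the arm keeps its last pose, push and grip.
It also fails if it takes over 42 s, if anything falls off the work surface, if the arm or the gripper's body presses on something with over 40 N, if the wrist force passes 120 N, or if a joint passes its speed limit or range.

## Robot

A 6-joint arm with a two-finger parallel gripper is mounted at the origin on a cart in front of the work surface, level with it; the furniture and walls round the work are solid. World frame = base frame: x ahead of the robot, y to its left, z up, the work surface at z = 0. Lengths are in mm, angles in rad, forces in N, time in s.
With the tool pointing down it reaches from about 275 to 750 mm from the base axis. Payload 10.2 kg.
Tool frame: the origin (TCP) lies between the finger pads; the fingertips stand 17 mm ahead of it and the grasp point (between the pads) lies 2 mm behind it; z points along the fingers, y is the line along which they close (so a half turn about z gives the same grasp; the last joint's range is limited). The gripper opens to 85 mm and grips with 20 to 120 N. Pads are 22 mm wide; open, the fingers measure 114 mm over their backs; the gripper's body (76 mm by 85 mm) begins 54 mm behind the grasp point. The pads swing forward as they close: fully open they stand 13 mm farther back than shut.
Start: joints at [-1.57, 0.313, 1.498, -0, 1.331, -0.223], TCP at [116.503, -511.916, 248.294] pointing down, gripper open.
Joint ranges: [-2.94, 2.94], [-0.97, 2.17], [0.19, 2.56], [-1.23, 4.37], [0.02, 3.11], [-2.88, 2.88]. Speed limits (rad/s): [2.39, 2.39, 3.01, 3.14, 3.14, 3.14].

## Interface

Orientations are given as a unit quaternion [w, x, y, z].
In Python, from rig import * gives the robot as it stands.
- The arm moves only by the tool step_arm, never from a script. Its argument "commands" is text: rows parted by semicolons, each of 7 numbers parted by spaces: the opening, from 0 (shut) to 1 (fully open), then the shift along the tool's x, y, z in cm, then the turn, a rotation vector about the tool's x, y, z in rad. In form: hand x y z rx ry rz; .... A call has 1 to 20 rows; each row is the pose to reach, as a shift and turn from the pose commanded when the call began, along the tool's axes at that moment; what a row does not reach only later rows make up. A row lasts 1/12 s, in which the tool goes at most 41.7 mm and 7.16 degrees, less where a joint would pass 70% of its speed; a pose out of reach is approached as far as the arm can. A call with a gripper value outside its range is refused whole. The fingers move at their own pace and stop on an object; "newtons" is the grip in N (left out, the last holds). Time passes only in rows, so rows that repeat a pose let the fingers close. It gives the time, the measured TCP pose, the force, the opening and the grip force at its end, in the units of the state.
- sense(): the state, without advancing time (a new reading comes with each control period).
- capture(name): name is "side" or "top" or "wrist"; returns the picture (384x512x3 uint8, red, green, blue); there is no depth.
- camera_model(name): a dict with "mtx" (3x3 intrinsics, pixels), "eye" and "rotation" of the camera in the world. Camera axes: x right, y down, z forward; pixel columns grow to the right and rows downward; lengths in mm; the calibration is good to about 2 mm. A picture is of the moment at which its call begins: read the wrist's pose just before it. camera_model takes no time and is no camera call; for the wrist camera it gives the pose at the moment of the call.
- finish_job(): hands the job in; it is judged then, once.
Trained networks look in the newest picture that a camera, given by its name, has taken for a name from the list of things; names that differ only in an ending like _2 or _b are one class to them, and where a whole thing is asked for, a point or a joint stands for the part that bears it (a point fixed in the world has none). Each returns a list of dicts, best first, with "score" (0 to 1); they miss things now and then, are a little off and sometimes report something else, mostly with a low value. They report only what shows in the picture. A call takes as long as a camera call. They do not tell look-alikes from the thing itself.
- search_frame(camera, label): "rect" ([centre column, centre row, width, height] in pixels, round what is visible of it).
- trace(camera, label): "mask" (384x512 bool, what is visible of it) and "rect" ([centre column, centre row, width, height] in pixels, round what is visible of it).
- spot_point(camera, label): "xy" ([column, row] in pixels: a listed point, or the origin of a listed thing).
The state is a dict: "time_s": time; "joints": joint angles; "dq": joint speeds; "tau": joint torques, N m; "eef_pos": TCP position; "ee_rot": TCP orientation; "force": force on the tool from outside, world axes, zero at the start; "wrist_torque": the same for the moment, N m; "grip_width": opening from 0.0 (shut) to 1.0 (fully open); "grip_force": force on a finger pad.
Only numpy, scipy, OpenCV 4.12 (cv2) and the standard library are available. Lean on these libraries where they do the work, as an engineer would, in place of code of your own. Each camera call takes 0.05 s, during which the arm holds its last target. There are 200 camera calls.

## Working session

There is one attempt and no reset: what is moved stays moved. The work goes in short steps, Python scripts to look and compute and a tool call to move; the robot and the scene stay as the last step left them, time stands still between calls to the robot, and variables do not carry over. Pictures are saved under pics/ and viewed, at most 10 in all, crops included, and the job is handed in when it is done.

Besides the shell and the picture viewer there is one more tool, called after "Call:" as a command line: name --argument value ..., lists and objects as JSON in quotes. step_arm: Moves the arm, as the interface text tells. Its arguments: {"type":"object","properties":{"commands":{"type":"string"},"newtons":{"type":"number"}},"required":["commands"]}

```bash
mkdir -p pics; cat > h.py <<'E'
from rig import *
import numpy as np, cv2
def proj(cam,P):
    m=camera_model(cam);R=np.array(m["rotation"]);p=(np.array(P,float)-m["eye"])@R
    q=p@np.array(m["mtx"]).T;return q[...,:2]/q[...,2:]
def ray(cam,uv,z,m=None):
    m=m or camera_model(cam);R=np.array(m["rotation"]);d=R@np.linalg.solve(np.array(m["mtx"]),[uv[0],uv[1],1])
    e=np.array(m["eye"]);return e+d*(z-e[2])/d[2]
def save(n,im):cv2.imwrite("pics/"+n+".png",im[...,::-1])
E
python3 - <<'E'
from h import *
s=sense();print(s)
for c in("top","side"):
    m=camera_model(c);print(c,m)
    im=capture(c);save(c,im)
    for l,z in(("supply",0),("foot_line",0),("press_point",56),("wedge",0),("wedge_tip",0),("wedge_heel",10)):
        for r in spot_point(c,l)[:3]:print(l,np.round(r["score"],2),np.round(r["xy"]),np.round(ray(c,r["xy"],z)))
E
```

```text
{'time_s': 0.0, 'joints': array([-1.57037900e+00,  3.13474615e-01,  1.49843773e+00,  1.67282100e-05,
        1.33100562e+00, -2.23439599e-01]), 'dq': array([-0.00103188,  0.00011599, -0.00107873,  0.00169834,  0.00104417,
        0.00080152]), 'tau': array([-1.37128634e-03, -4.12269902e+01, -2.59744906e+01, -2.67745327e-04,
        4.13768328e-03,  2.03623166e-06]), 'eef_pos': array([ 116.51741406, -511.66582097,  247.72222604]), 'ee_rot': array([-6.57635335e-04,  9.93742551e-01,  1.11692899e-01,  8.18133847e-05]), 'force': array([-0.03016766, -0.08233501,  0.51694308]), 'wrist_torque': array([ 0.01121819,  0.00912734, -0.00813375]), 'grip_force': 0.0, 'grip_width': 0.9991730300298993}
top {'mtx': array([[422.18513042,   0.        , 258.20802235],
       [  0.        , 422.18513042, 195.73956196],
       [  0.        ,   0.        ,   1.        ]]), 'eye': array([ 383.66992953,  113.76903213, 1323.56544135]), 'rotation': array([-0.03800876,  0.71092236, -0.70094113,  0.04273494])}Traceback (most recent call last):
  File "<stdin>", line 7, in <module>
  File "h.py", line 7, in ray
    m=m or camera_model(cam);R=np.array(m["rotation"]);d=R@np.linalg.solve(np.array(m["mtx"]),[uv[0],uv[1],1])
                                                         ~^~~~~~~~~~~~~~~~~~~~~~~~~~~~~~~~~~~~~~~~~~~~~~~~~~~~
ValueError: matmul: Input operand 1 has a mismatch in its core dimension 0, with gufunc signature (n?,k),(k,m?)->(n?,m?) (size 3 is different from 4)
```

View pics/top.png

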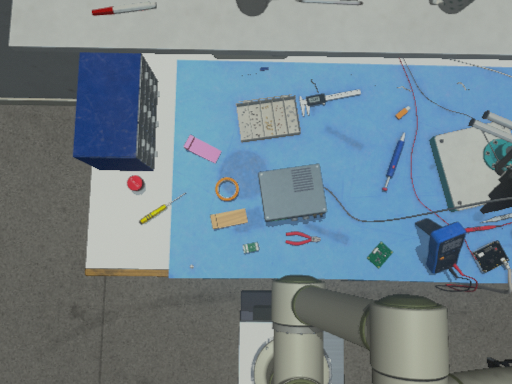

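The top view shows the supply at about (293,193), the wooden wedge at (229,218), a pink look-alike at (202,149), the tape at (227,188) and the battery at (250,247). The camera rotation is given as a quaternion, so I'll fix the helper.

```bash
sed -i 's/R=np.array(m\["rotation"\])/R=rot(m["rotation"])/' h.py; cat >> h.py <<'E'
from scipy.spatial.transform import Rotation
def rot(q): return Rotation.from_quat(np.roll(q,-1)).as_matrix()
E
python3 - <<'E'
from h import *
for c in("top","side"):
    im=capture(c);save(c+"1",im)
    big=cv2.resize(im[130:270,170:350],None,fx=4.4,fy=4.4,interpolation=2) if c=="top" else im
    save(c+"1",big)
    for l,z in(("supply",0),("foot_line",0),("press_point",56),("wedge",0),("wedge_tip",0),("wedge_heel",10),("battery",0),("tape",0)):
        for r in spot_point(c,l)[:3]:print(c,l,np.round(r["score"],2),np.round(r["xy"]),np.round(ray(c,r["xy"],z)))
    if c=="top":
      for l,z in(("supply",56),("wedge",10)):
        for r in trace(c,l)[:2]:
          p=np.argwhere(r["mask"])[:,::-1].astype(np.float32)
          b=cv2.boxPoints(cv2.minAreaRect(p));print(l,r["score"],[np.round(ray(c,q,z)[:2]) for q in b])
E
```

```text
top supply 0.61 [378. 249.] [ 375. -270.    0.]
top supply 0.6 [290. 193.] [545.   6.   0.]
top supply 0.29 [249. 245.] [381. 133.   0.]
top foot_line 0.94 [268. 215.] [476.  73.   0.]
top press_point 0.68 [270. 214.] [474.  70.  56.]
top wedge 0.79 [203. 147.] [690. 285.   0.]
top wedge 0.58 [230. 220.] [458. 194.   0.]
top wedge_tip 0.87 [246. 218.] [466. 144.   0.]
top wedge_tip 0.79 [218. 154.] [667. 237.   0.]
top wedge_heel 0.69 [211. 223.] [448. 253.  10.]
top wedge_heel 0.66 [186. 144.] [697. 336.  10.]
top wedge_heel 0.58 [378. 251.] [ 367. -266.   10.]
top battery 0.59 [252. 243.] [387. 125.   0.]
top battery 0.26 [269. 218.] [467.  70.   0.]
top tape 0.56 [228. 189.] [556. 202.   0.]
top tape 0.37 [378. 253.] [ 363. -270.    0.]
supply 0.84 [array([607., 108.]), array([634., -83.]), array([ 472., -102.]), array([446.,  86.])]
wedge 0.97 [array([687., 346.]), array([729., 325.]), array([676., 224.]), array([635., 245.])]
wedge 0.82 [array([475., 258.]), array([498., 144.]), array([451., 135.]), array([428., 248.])]
side supply 0.72 [256. 195.] [564. -17.   0.]
side foot_line 0.7 [269. 211.] [486.  82.   0.]
side foot_line 0.39 [240. 228.] [552. 222.   0.]
side press_point 0.82 [271. 195.] [484.  68.  56.]
side wedge 0.55 [262. 228.] [482. 200.   0.]
side wedge 0.43 [196. 230.] [685. 278.   0.]
side wedge_tip 0.51 [206. 226.] [664. 243.   0.]
side wedge_heel 0.16 [263. 220.] [488. 165.  10.]
side battery 0.62 [297. 220.] [379. 113.   0.]
side tape 0.69 [240. 226.] [557. 207.   0.]
```

View pics/top1.png

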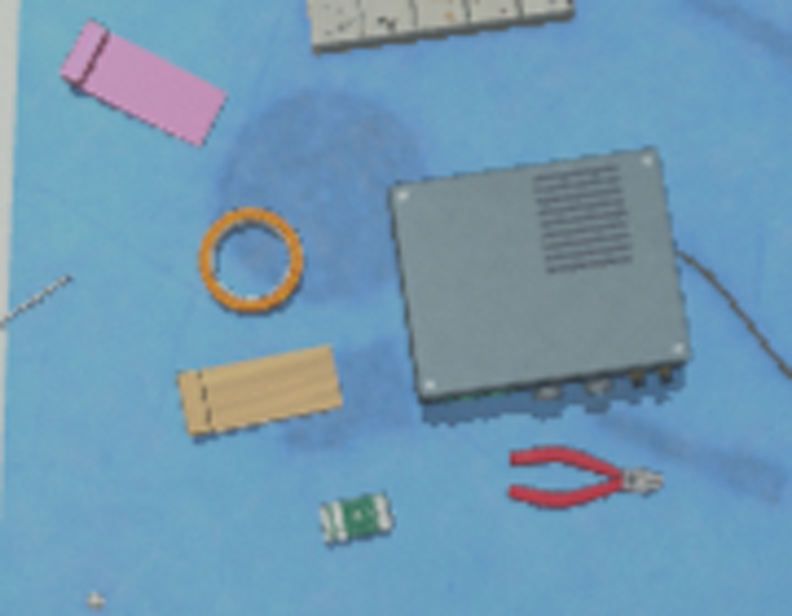

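View pics/side1.png

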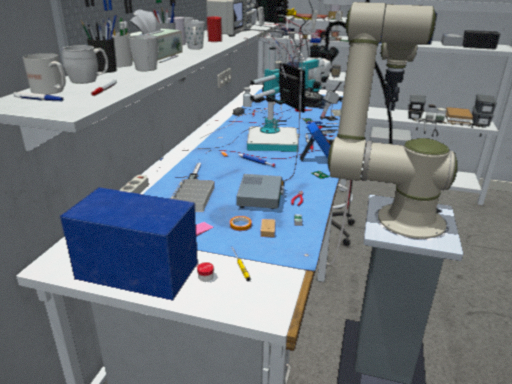

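The supply is at roughly (540,2) mm with a yaw of about 0.14. The wooden wedge's heel is near (451,253), about 110 mm left of its tip near (474,140). Tool y already points roughly along the push direction. I'll move the shut gripper to the heel side.

Call:
step_arm --commands "0 10 -5 0 0 0 0;0 18 -9 0 0 0 0;0 34 -24 0 0 0 0;0 34 -24 0 0 0 0;0 34 -24 0 0 0 0;0 34 -24 0 0 0 0;0 34 -24 0 0 0 0;0 42 -48 0 0 0 0;0 50 -70 0 0 0 0;0 50 -70 0 0 0 0;0 50 -70 0 0 0 0;0 50 -70 0 0 0 0;0 50 -70 0 0 0 0;0 50 -70 0 0 0 0;0 50 -70 0 0 0 0;0 50 -70 0 0 0 0;0 50 -70 0 0 0 0;0 50 -70 0 0 0 0;0 50 -70 0 0 0 0;0 50 -70 0 0 0 0"

```text
time_s: 2.77
eef_pos: [436.6, 230.9, 248.4]
ee_rot: [0.0, 0.994, 0.112, 0.0]
force: [1.5, -1.2, 0.6]
grip_width: 0.001
grip_force: 0.0
```

```bash
python3 - <<'E'
from h import *
s=sense();print(s["time_s"],s["eef_pos"],s["ee_rot"],s["force"],s["grip_width"])
m=camera_model("wrist");im=capture("wrist");save("w1",im);print(m)
for l,z in(("foot_line",0),("press_point",56),("wedge",0),("wedge_tip",0),("wedge_heel",10)):
    for r in spot_point("wrist",l)[:2]:print(l,np.round(r["score"],2),np.round(r["xy"]),np.round(ray("wrist",r["xy"],z,m)))
# supply top corners from the earlier top crop
for u,v in((392,187),(657,150),(690,360),(420,398)):print(ray("top",(170+u/4.4,130+v/4.4),56))
E
```

```text
2.7667 [436.5765435  230.94471135 248.419166  ] [4.52185468e-06 9.93720993e-01 1.11886221e-01 2.48894321e-04] [ 1.46708091 -1.18179509  0.59543108] 0.0012622401505035478
{'mtx': array([[287.06592621,   0.        , 256.32024773],
       [  0.        , 287.06592621, 191.23672954],
       [  0.        ,   0.        ,   1.        ]]), 'eye': array([512.60521854, 248.39996759, 375.21967421]), 'rotation': array([ 0.1217521 ,  0.77257293, -0.61555452, -0.0969543 ])}
foot_line 0.85 [382. 157.] [478.  70.   0.]
press_point 0.91 [405. 167.] [478.  67.  56.]
press_point 0.39 [128.  85.] [496. 382.  56.]
wedge 0.87 [285. 151.] [457. 197.   0.]
wedge_tip 0.62 [330. 147.] [475. 141.   0.]
wedge_heel 0.71 [245. 150.] [448. 248.  10.]
[600.35996462 104.5739513   56.        ]
[629.10720611 -78.86068732  56.        ]
[ 483.44149846 -101.06993812   56.        ]
[454.81637567  83.50423273  56.        ]
```

View pics/w1.png

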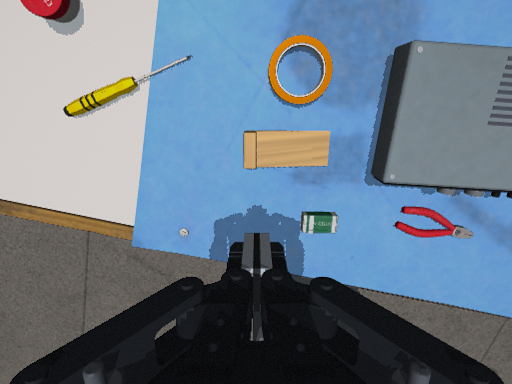

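The wrist view shows the wooden wedge with its heel at about (244,150) and its tip at (329,147), and the supply's near corner at (380,180). The supply fit gives centre (542,2) and yaw 0.152, so the foot is at about (477,69). I'll position behind the heel and align with the supply.

Call:
step_arm --commands "0 2 -6 0 0 0 0.072;0 2 -6 0 0 0 0.072;0 2 -6 5 0 0 0.072;0 2 -6 10 0 0 0.072;0 2 -6 14 0 0 0.072;0 2 -6 14 0 0 0.072;0 2 -6 14 0 0 0.072;0 2 -6 14 0 0 0.072"

```text
time_s: 3.73
eef_pos: [443.4, 290.5, 108.9]
ee_rot: [0.0, 0.997, 0.075, 0.0]
force: [0.4, 0.1, -0.1]
grip_width: -0.002
grip_force: 0.0
```

```bash
cat >> h.py <<'E'
C=np.array([541.9,2.0]);TH=.152
def sup(p):  # world xy -> supply frame
    c,s=np.cos(TH),np.sin(TH);return (np.array(p)[:2]-C)@np.array([[c,-s],[s,c]])
E
python3 - <<'E'
from h import *
s=sense();R=rot(s["ee_rot"]);print(s["time_s"],s["eef_pos"],R.round(4).tolist(),s["force"],"tcp sup",sup(s["eef_pos"]))
m=dict(mtx=camera_model("wrist")["mtx"],eye=[512.605,248.4,375.22],rotation=[0.1217521,0.77257293,-0.61555452,-0.0969543])
for n,u,z in(("heelL",(244,131),24),("heelR",(244,169),24),("tipL",(329,130),2.5),("tipR",(328,165.5),2.5)):print(n,sup(ray("wrist",u,z,m)).round(1))
m=camera_model("wrist");im=capture("wrist");save("w2",im)
for l,z in(("foot_line",0),("press_point",56),("wedge_tip",0),("wedge_heel",10)):
    for r in spot_point("wrist",l)[:2]:print(l,np.round(r["score"],2),np.round(r["xy"]),sup(ray("wrist",r["xy"],z,m)).round(1))
E
```

```text
3.7333 [443.40493128 290.54501064 108.916762  ] [[0.9888, 0.1494, 0.0001], [0.1494, -0.9888, -0.0], [0.0, 0.0, -1.0]] [ 0.44464099  0.09714379 -0.14347261] tcp sup [-53.66929184 300.1318191 ]
heelL [-29.9 260. ]
heelR [-76.7 257.2]
tipL [-23.  152.6]
tipR [-69. 147.]
wedge_tip 0.93 [435. 186.] [-47.7 147.1]
wedge_heel 0.8 [306. 195.] [-52.1 258.8]
```

View pics/w2.png

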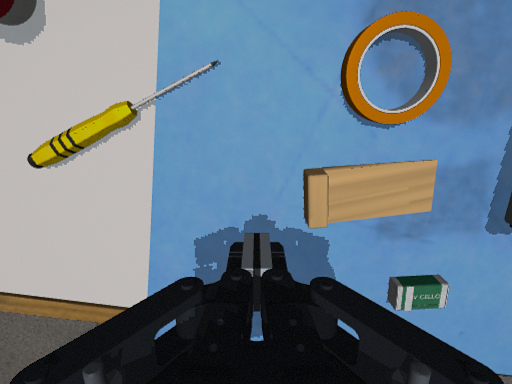

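The close view agrees: heel face centre at supply (-53,259) and tip at (-47,148), turned about 0.06 rad. The descent behind the heel is clear, with the battery and tape well off to the sides. Next I lower and push.

Call:
step_arm --commands "0 0 0 3 0 0 0;0 0 0 6 0 0 0;0 0 0 8.6 0 0 0;0 0 0 8.6 0 0 0;0 0 1 8.6 0 0 0;0 0 1.8 8.6 0 0 0;0 0 2.4 8.6 0 0 0;0 0 2.8 8.6 0 0 0;0 -0.05 3.2 8.6 0 0 0;0 -0.1 4 8.6 0 0 0;0 -0.15 5 8.6 0 0 0;0 -0.2 6 8.6 0 0 0;0 -0.25 6.6 8.6 0 0 0;0 -0.3 7.2 8.6 0 0 0;0 -0.3 7.4 8.6 0 0 0;0 -0.3 7.4 8.6 0 0 0"

```text
time_s: 5.32
eef_pos: [451.2, 217.4, 22.3]
ee_rot: [0.0, 0.997, 0.075, -0.0]
force: [-0.7, -0.7, -0.3]
grip_width: -0.001
grip_force: 0.0
```

```bash
python3 - <<'E'
from h import *
s=sense();R=rot(s["ee_rot"]);print(s["time_s"],s["eef_pos"],s["force"],"tcp sup",sup(s["eef_pos"]))
for c in("wrist","top"):
    m=camera_model(c);im=capture(c);save(c+"3",im)
    for l,z in(("foot_line",0),("press_point",56),("wedge_tip",0),("wedge_heel",10)):
        for r in spot_point(c,l)[:2]:print(c,l,np.round(r["score"],2),np.round(r["xy"]),sup(ray(c,r["xy"],z,m)).round(1))
E
```

```text
5.3167 [451.15861816 217.3656247   22.25862664] [-0.72879921 -0.6501162  -0.32359979] tcp sup [-57.08548736 226.62214767]
wrist wedge_tip 0.56 [477. 227.] [-48.8 100.8]
wrist wedge_heel 0.71 [285. 251.] [-58.3 210.7]
top foot_line 0.62 [271. 216.] [-58.6  73.9]
top press_point 0.58 [268. 215.] [-57.7  83.2]
top wedge_tip 0.84 [262. 214.] [-48.5  98.8]
top wedge_tip 0.61 [216. 156.] [154.9 219.6]
top wedge_heel 0.95 [187. 143.] [206.4 303.6]
```

View pics/wrist3.png

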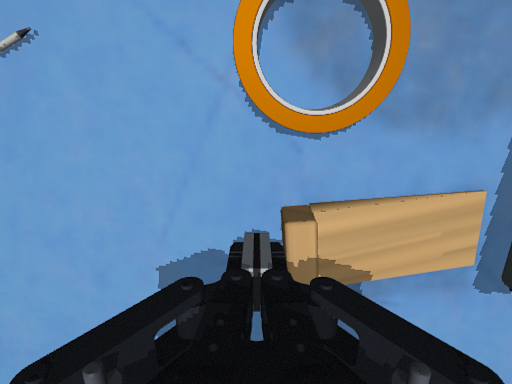

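The tip is at supply (-49,100) and the heel at (-58,211), still turned about 0.08. I'll back off, shift the finger to the heel's +x side so it squares up, and push on.

Call:
step_arm --commands "0 0 -0.4 0 0 0 0;0 0.7 -0.4 0 0 0 0;0 1.3 -0.4 0 0 0 0;0 1.3 -0.2 0 0 0 0;0 1.3 0.1 0 0 0 0;0 1.3 0.4 0 0 0 0;0 1.3 0.7 0 0 0 0;0 1.3 1 0 0 0 0;0 1.3 1.3 0 0 0 0;0 1.3 1.5 0 0 0 0;0 1.3 1.5 0 0 0 0"

```text
time_s: 6.73
eef_pos: [466.2, 204.6, 22.3]
ee_rot: [0.0, 0.997, 0.076, -0.0]
force: [-0.5, 0.3, 0.5]
grip_width: -0.0
grip_force: 0.0
```

```bash
python3 - <<'E'
from h import *
s=sense();print(s["time_s"],s["eef_pos"],s["force"],"tcp sup",sup(s["eef_pos"]))
for c in("wrist","top"):
    m=camera_model(c);im=capture(c);save(c+"4",im)
    for l,z in(("wedge_tip",0),("wedge_heel",10)):
        for r in spot_point(c,l)[:2]:print(c,l,np.round(r["score"],2),np.round(r["xy"]),sup(ray(c,r["xy"],z,m)).round(1))
E
```

```text
6.7333 [466.22389157 204.57056327  22.29197194] [-0.49130349  0.30981491  0.46931359] tcp sup [-44.13128219 211.69349641]
wrist wedge_tip 0.66 [465. 261.] [-57.7  87.8]
wrist wedge_heel 0.92 [282. 273.] [-59.4 197. ]
top wedge_tip 0.93 [218. 153.] [163.9 211.1]
top wedge_tip 0.6 [268. 215.] [-54.5  82.8]
top wedge_heel 0.75 [184. 142.] [210.2 312.4]
```

View pics/wrist4.png

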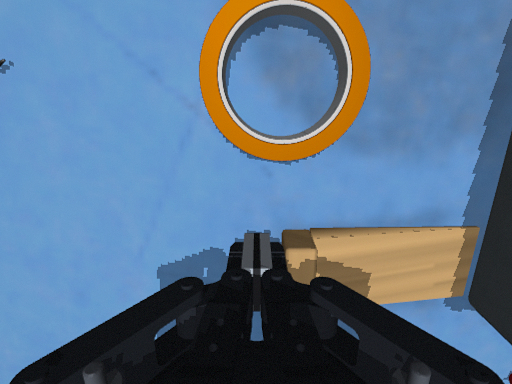

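The wedge is now square to the supply and centred at about x = -58, within 3 mm of the foot. I'll recentre the finger on the heel and push towards first contact.

Call:
step_arm --commands "0 0 -0.4 0 0 0 0;0 -0.6 -0.4 0 0 0 0;0 -1.1 -0.4 0 0 0 0;0 -1.1 -0.1 0 0 0 0;0 -1.1 0.3 0 0 0 0;0 -1.1 0.7 0 0 0 0;0 -1.1 1.1 0 0 0 0;0 -1.1 1.5 0 0 0 0;0 -1.1 1.8 0 0 0 0;0 -1.1 2.1 0 0 0 0;0 -1.1 2.1 0 0 0 0;0 -1.1 2.1 0 0 0 0"

```text
time_s: 8.03
eef_pos: [458.6, 182.4, 22.3]
ee_rot: [0.0, 0.997, 0.076, -0.0]
force: [-0.1, -1.0, -0.0]
grip_width: -0.001
grip_force: 0.0
```

Call:
step_arm --commands "0 0 0.3 0 0 0 0;0 0 0.5 0 0 0 0;0 0 0.5 0 0 0 0;0 0 0.5 0 0 0 0"

```text
time_s: 8.37
eef_pos: [459.3, 177.6, 22.3]
ee_rot: [0.0, 0.997, 0.076, -0.0]
force: [0.0, 0.7, 0.4]
grip_width: -0.004
grip_force: 0.0
```

Call:
step_arm --commands "0 0 0.3 0 0 0 0;0 0 0.5 0 0 0 0;0 0 0.5 0 0 0 0;0 0 0.5 0 0 0 0"

```text
time_s: 8.7
eef_pos: [459.9, 173.0, 22.3]
ee_rot: [-0.0, 0.997, 0.076, -0.0]
force: [-1.3, 4.4, 0.7]
grip_width: -0.0
grip_force: 2.3
```

Call:
step_arm --commands "0 0 0 0 0 0 0;0 0 0 0 0 0 0"

```text
time_s: 8.87
eef_pos: [459.8, 173.0, 22.3]
ee_rot: [-0.0, 0.997, 0.076, -0.0]
force: [-1.3, 5.3, 0.3]
grip_width: -0.003
grip_force: 2.6
```

```bash
python3 - <<'E'
from h import *
s=sense();print(s["time_s"],s["eef_pos"],s["force"],s["wrist_torque"],"tcp sup",sup(s["eef_pos"]))
for c in("wrist",):
    m=camera_model(c);im=capture(c);save(c+"5",im)
    for l,z in(("wedge_heel",10),("press_point",56)):
        for r in spot_point(c,l)[:2]:print(c,l,np.round(r["score"],2),np.round(r["xy"]),sup(ray(c,r["xy"],z,m)).round(1))
E
```

```text
8.8667 [459.84283583 172.99662542  22.27654383] [-1.29964805  5.29714578  0.25659137] [0.81251678 0.16321317 0.01890096] tcp sup [-55.21954541 181.44978892]
wrist wedge_heel 0.57 [286. 251.] [-56.3 165.4]
```

View pics/wrist5.png

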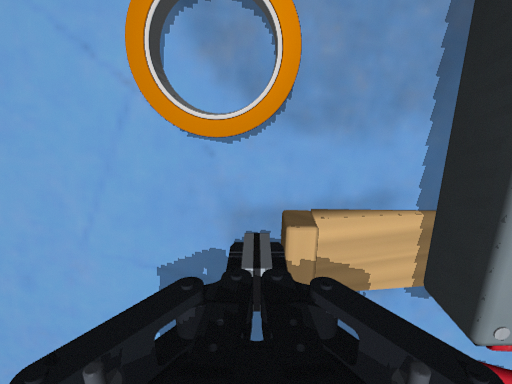

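The wedge is square under the corner and holds 5.3 N of push, so it looks seated. I'll retreat, rise and hover over the press point, then press gently to test.

Call:
step_arm --commands "0 0 -0.5 0 0 0 0;0 0 -1.5 0 0 0 0;0 0 -1.5 -3.5 0 0 0;0 0 -1.5 -7 0 0 0;0 0 -1.5 -7.7 0 0 0;0 0 2 -7.7 0 0 0;0 0 5.5 -7.7 0 0 0;0 0 9 -7.7 0 0 0;0 0 10.6 -7.7 0 0 0;0 0 10.6 -7.7 0 0 0;0 0 10.6 -6.5 0 0 0;0 0 10.6 -5.6 0 0 0;0 0 10.6 -5.4 0 0 0;0 0 10.6 -5.4 0 0 0"

```text
time_s: 10.18
eef_pos: [475.5, 68.8, 75.5]
ee_rot: [-0.0, 0.997, 0.076, -0.001]
force: [0.4, -0.3, 0.2]
grip_width: 0.004
grip_force: 0.0
```

Call:
step_arm --commands "0 0 0 0.1 0 0 0;0 0 0 0.2 0 0 0;0 0 0 0.2 0 0 0;0 0 0 0.2 0 0 0"

```text
time_s: 10.52
eef_pos: [476.2, 68.0, 74.5]
ee_rot: [0.0, 0.997, 0.076, 0.0]
force: [-0.6, -0.2, 0.1]
grip_width: 0.001
grip_force: 0.0
```

Call:
step_arm --commands "0 0 0 0.05 0 0 0;0 0 0 0.1 0 0 0;0 0 0 0.1 0 0 0;0 0 0 0.1 0 0 0"

```text
time_s: 10.85
eef_pos: [476.1, 67.9, 73.3]
ee_rot: [-0.0, 0.997, 0.076, 0.0]
force: [0.2, -0.3, 0.3]
grip_width: -0.0
grip_force: 0.0
```

Call:
step_arm --commands "0 0 0 0.05 0 0 0;0 0 0 0.1 0 0 0;0 0 0 0.1 0 0 0;0 0 0 0.1 0 0 0"

```text
time_s: 11.18
eef_pos: [476.1, 68.0, 73.0]
ee_rot: [0.0, 0.997, 0.076, 0.0]
force: [-3.3, 0.8, 10.1]
grip_width: -0.002
grip_force: 4.6
```

Call:
step_arm --commands "0 0 0 0.05 0 0 0;0 0 0 0.1 0 0 0;0 0 0 0.1 0 0 0;0 0 0 0.1 0 0 0"

```text
time_s: 11.52
eef_pos: [476.1, 68.0, 72.8]
ee_rot: [0.0, 0.997, 0.076, 0.0]
force: [-9.0, 0.8, 20.5]
grip_width: -0.0
grip_force: 10.2
```

The corner is firm: the force rose from 0 to 20 N over about 0.5 mm, at the level case-top height of 56 mm. I'll ease to a moderate press and check the scene.

Call:
step_arm --commands "0 -0.03 0 -0.08 0 0 0;0 -0.03 0 -0.08 0 0 0;0 -0.03 0 -0.08 0 0 0;0 -0.03 0 -0.08 0 0 0;0 -0.03 0 -0.08 0 0 0"

```text
time_s: 11.93
eef_pos: [476.1, 67.9, 73.0]
ee_rot: [0.0, 0.997, 0.076, 0.0]
force: [-3.1, -0.5, 10.6]
grip_width: 0.001
grip_force: 5.3
```

```bash
python3 - <<'E'
from h import *
s=sense();print(s["time_s"],s["eef_pos"],s["force"],"tcp sup",sup(s["eef_pos"]))
a=capture("top");b=capture("wrist");a=cv2.resize(a[130:270,170:350],None,fx=2.2,fy=2.2)
b=cv2.resize(b,(a.shape[1],297));save("fin",np.vstack([a,b[:290]]))
E
```

```text
11.9333 [476.06874839  67.92602147  72.96308521] [-3.09246007 -0.47098092 10.5717524 ] tcp sup [-55.09001882  75.13377284]
```

View pics/fin.png

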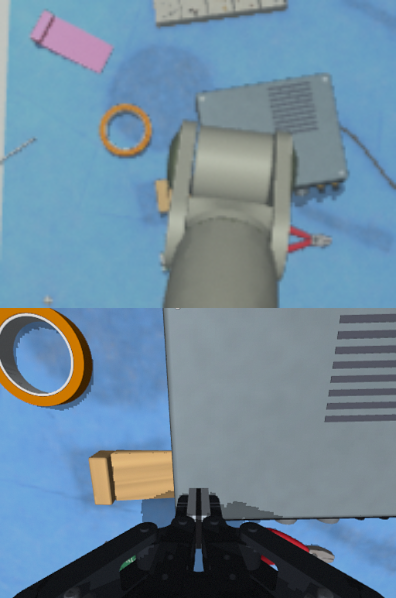

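The supply corner is at (197,92) in the crop, unmoved from before. The wedge is square under the foot, and the fingertips press the corner at supply (-55,75) with 10 N.

```bash
python3 -c "
from rig import *
print(finish_job())"
```

```text
the job is handed in; nothing more can be done
None
```

I pushed the wedge squarely under the front left foot. The corner no longer sinks, and I handed the job in at about 12 s with the fingertips still pressing it at about 10 N. In the last pictures the supply had not moved from its place.

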